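Clear the touch-latch lid and pop it ajar

TASK

A white carton has been left standing on one of the two touch-latch lids of the bench console. With the fingertips, push the carton sideways off that lid until it stands wholly on the fixed deck between the two lids, then press that lid down at its front edge so that the catch lets go and the spring lifts the lid ajar, and leave it so. Do not pick anything up, and leave the other lid shut with the tape roll on it and the things around as they are.

Things in the scene. Friction and masses are not known exactly. Their poses are not given: they have to be found in the camera images.
- deck_top (a point): Centre of the top of the fixed deck, the middle part of the low grey console, about 58 mm above the bench. The deck is 140 mm deep (its x axis, +x pointing away from the console's front) and 148 mm wide (its y axis). A touch-latch case of the same depth, 130 mm wide, adjoins it on either side (case centres 141 mm from the deck's centre along its +y and -y); which of them bears the carton varies. The console is fixed to the bench and may stand turned a little.
- carton_center (a point): Centre of the loose white carton, 105 mm (its x) by 72 mm (its y) by 48 mm high, about 0.1 to 0.2 kg, standing on lid a, 24 mm below its top; its long side lies roughly front to back.
- lid_a_press (a point): The press mark, a dark disc 20 mm across on top of lid a (the lid with the carton), in the middle of its width and 17 mm behind its front edge, 60 mm above the bench. The lid is a flat aluminium plate 130 mm deep, 118 mm wide and 6 mm thick, hinged along its rear edge, 113 mm behind this mark; its axes are as the deck's while shut, x to the rear. Shut, its top lies 2 mm above the deck and 1 mm above the thin case walls beside it; nothing stands above the lid in front.
- lid_a (a joint): Angle of lid a: about 0 shut and latched, negative when pressed in (stop about 9 mm down at the mark), 0.35 when sprung fully ajar, where a stop holds it. Pressing the mark down about 6 to 7 mm, with some 6 to 8 N, releases the catch; as the finger goes back up the spring swings the lid up, its front edge rising about 45 mm. It stays released.
- lid_b_press (a point): The same mark on lid b, the like lid on the deck's other side, which must stay shut.
- lid_b (a joint): Angle of lid b, with the same meaning.
- tape_roll: Loose roll of insulating tape, 61 mm across, 19 mm high, lying flat on lid b; origin at the centre of its underside.
- relay: Loose plug-in relay 22 x 28 x 36 mm standing on the bench to the right of the console; origin under it.
- bottle: Loose white plastic bottle, 40 mm across, 80 mm high, standing on the bench behind the console; origin under it.
- jig: Loose metal drill jig 32 x 50 x 16 mm lying on the bench to the right; origin under it.

How it is judged (in metres and radians):
On the way, in this order (a step that is already met when the one before it is completed fails the run):
1. the carton stands on the deck, clear of both lids, lid a still shut (y of carton_center in the frame of deck_top between -0.042 and 0.042 m and contact force between carton and lid_a below 0.05 N and contact force between carton and lid_b below 0.05 N and value of joint lid_a below 0.05 rad), for 0.2 s.
2. lid a is pressed in by the fingers (value of joint lid_a below -0.035 rad and contact force between the fingers and lid_a above 1 N).
3. lid a has sprung ajar (value of joint lid_a above 0.28 rad), for 0.1 s.
At the end, for the whole second after the job is handed in: Lid a stands ajar by its spring (over 0.28 rad), lid b is shut (within 0.03 rad); the carton rests upright on the fixed deck, its centre within 42 mm sideways and 40 mm fore and aft of the deck's centre, touching neither lid (value of joint lid_a above 0.28 rad and value of joint lid_b between -0.03 and 0.03 rad and y of carton_center in the frame of deck_top between -0.042 and 0.042 m and x of carton_center in the frame of deck_top between -0.04 and 0.04 m and z of carton_center in the frame of deck_top below 0.028 m and angle between carton's own z axis and vertical below 0.06 rad and contact force between carton and lid_a below 0.05 N and contact force between carton and lid_b below 0.05 N and linear speed of carton below 0.02 m/s and velocity of joint lid_a below 0.1 rad/s).
It fails at once if the carton is lifted more than 12 mm (z of carton_center in the frame of deck_top above 0.038 m).
It fails at once if the carton is tipped over (angle between carton's own z axis and vertical above 0.35 rad).
It fails at once if lid b is released (value of joint lid_b above 0.06 rad).
It fails at once if the tape roll is moved more than 20 mm (distance of tape_roll from where it was at the start of the episode above 0.02 m).
It fails at once if a thing standing around is moved more than 20 mm (distance of any of relay, bottle, jig from where it was at the start of the episode above 0.02 m).
It also fails if it takes over 48 s, if anything falls off the work surface, if the arm or the gripper's body presses on something with over 40 N, if the wrist force passes 120 N, or if a joint passes its speed limit or range.

ROBOT

A 6-joint arm with a two-finger parallel gripper is mounted at the origin on a cart in front of the work surface, level with it; the furniture and walls round the work are solid. World frame = base frame: x ahead of the robot, y to its left, z up, the work surface at z = 0. Lengths are in m, angles in degrees, forces in N, time in s.
With the tool pointing down it reaches from about 0.25 to 0.725 m from the base axis. Payload 9.7 kg.
Tool frame: the origin (TCP) lies at the centre of the arm's flange, where the gripper is bolted on; the fingertips stand 173 mm ahead of it and the grasp point (between the pads) lies 155 mm ahead of it; z points along the fingers, y is the line along which they close (so a half turn about z gives the same grasp; the last joint's range is limited). The gripper opens to 85 mm and grips with 20 to 120 N. Pads are 22 mm wide; open, the fingers measure 114 mm over their backs; the gripper's body (76 mm by 85 mm) begins 54 mm behind the grasp point. The pads swing forward as they close: fully open they stand 13 mm farther back than shut.
Start: joints at [64.057, 4.979, 10.078, 95.1, 0, 90], TCP at [0.241, 0.495, 0.405] pointing down, gripper open.
Joint ranges: [-179.16, 179.16], [-48.56, 103.87], [-65.8, 70.77], [-126.05, 130.52], [-82.76, 87.17], [-180, 180]. Speed limits (degrees/s): [127.2, 127.2, 147.25, 180, 180, 180].

INTERFACE

Orientations are given as [roll, pitch, yaw] about the fixed x, y, z axes, in that order (R = Rz(yaw) Ry(pitch) Rx(roll)).
In Python, from workcell import monitor, camera, get_calibration, bot gives the robot as it stands.
- The arm moves only by the tool carry_out, never from a script. Its argument "targets" is text: rows parted by semicolons, each of 7 numbers parted by spaces: the shift along the tool's x, y, z in units of 0.04 m (1.0 is 0.04 m), then the turn, a rotation vector about the tool's x, y, z in units of 0.1 rad (1.0 is 0.1 rad), then the opening, from -1 (shut) to 1 (fully open), so that 0 is half open. A call has exactly 8 rows; each row shifts and turns the commanded pose from where the row before left it, along the tool's axes as they then stand; what a row does not reach is not made up. A row lasts 1/12 s, in which the tool goes at most 41.7 mm and 7.16 degrees, less where a joint would pass 70% of its speed; a pose out of reach is approached as far as the arm can. A call with a number of a shift or a turn outside -1 to 1 is refused whole. A call with a gripper value outside its range is refused whole. The fingers move at their own pace and stop on an object; "newtons" is the grip in N (left out, the last holds). Time passes only in rows, so rows that do not move let the fingers close, or fill a call up. It gives the time, the measured TCP pose, the force, the opening and the grip force at its end, in the units of the state.
- monitor.get_obs(): the state, without advancing time (a new reading comes with each control period).
- camera(name): name is "scene" or "top" or "wrist"; returns the picture (480x640x3 uint8, red, green, blue); there is no depth.
- get_calibration(name): a dict with "fx", "fy", "cx", "cy" (pixels), "view" (4x4, takes a point from world to camera coordinates). Camera axes: x right, y down, z forward; pixel columns grow to the right and rows downward; lengths in m; the calibration is good to about 2 mm. The wrist camera is an equidistant fisheye: a pixel r from the principal point sees the ray r / f radians off the axis. A picture is of the moment at which its call begins: read the wrist's pose just before it. get_calibration takes no time and is no camera call; for the wrist camera it gives the pose at the moment of the call.
- bot.job_done(): hands the job in; it is judged then, once.
The state is a dict: "time": time; "q": joint angles; "qd": joint speeds; "joint_efforts": joint torques, N m; "ee_pos": TCP position; "tcp_rot": TCP orientation; "wrist_force": force on the tool from outside, world axes, zero at the start; "torque": the same for the moment, N m; "opening": finger opening in m; "grasp_force": force on a finger pad.
Only numpy, scipy, OpenCV 4.12 (cv2) and the standard library are available. Lean on these libraries where they do the work, as an engineer would, in place of code of your own. Each camera call takes 0.05 s, during which the arm holds its last target. There are 200 camera calls.

## Working session

There is one attempt and no reset: what is moved stays moved. The work goes in short steps, Python scripts to look and compute and a tool call to move; the robot and the scene stay as the last step left them, time stands still between calls to the robot, and variables do not carry over. Pictures are saved under pics/ and viewed, at most 10 in all, crops included, and the job is handed in when it is done.

Besides the shell and the picture viewer there is one more tool, called after "Request:" as name(argument=value, ...), one argument or row to a line, values as JSON. carry_out: Moves the arm, as the interface text tells. Shifts and turns lie within -1 to 1; 1 stands for 0.04 m of shift or 0.1 rad of turn. Its arguments: {"type":"object","properties":{"targets":{"type":"string"},"newtons":{"type":"number"}},"required":["targets"]}

```bash
mkdir -p pics
python3 - <<'E'
from workcell import monitor,camera,get_calibration
import cv2
o=monitor.get_obs();print(o)
for n in("top","scene"):
    cv2.imwrite(f"pics/{n}0.png",cv2.cvtColor(camera(n),cv2.COLOR_RGB2BGR)); print(n,get_calibration(n))
E
```

```text
{'time': 0.0, 'q': array([ 6.40568922e+01,  5.01061799e+00,  1.00348247e+01,  9.51002222e+01,
       -2.33345049e-03,  9.00006563e+01]), 'qd': array([-0.07577764, -0.09839919,  0.04018092,  0.01600378, -0.00069751,
       -0.00835235]), 'joint_efforts': array([-8.63302057e-05, -5.20382738e+01,  4.64806151e+01,  1.60994846e-02,
       -8.96577694e-05, -1.71359136e-05]), 'ee_pos': array([0.24061607, 0.49457149, 0.40399087]), 'tcp_rot': array([-1.79923985e+02,  2.33431916e-03,  1.54056239e+02]), 'wrist_force': array([ 0.25990854,  0.39122289, -0.11220898]), 'torque': array([-0.08489859,  0.04636093, -0.03059192]), 'grasp_force': 0.0, 'opening': 0.08532232010316632}
top {'fx': 568.6482661714709, 'fy': 568.6482661714709, 'cx': 321.95511162789154, 'cy': 237.30052865170228, 'view': array([[-0.01648193, -0.99980174, -0.01117241,  0.00377071],
       [-0.99549375,  0.01745247, -0.09320734,  0.57161122],
       [ 0.09338384,  0.00958583, -0.99558403,  1.18019637],
       [ 0.        ,  0.        ,  0.        ,  1.        ]])}
scene {'fx': 534.1361026301685, 'fy': 534.1361026301685, 'cx': 318.77601369473325, 'cy': 242.9658647671578, 'view': array([[ 5.91878310e-01, -8.06026734e-01,  9.84781231e-04,
        -3.34710111e-01],
       [-5.37870917e-01, -3.95876569e-01, -7.44296056e-01,
         3.66032233e-01],
       [ 6.00312371e-01,  4.40003007e-01, -6.67849093e-01,
         7.96426013e-01],
       [ 0.00000000e+00,  0.00000000e+00,  0.00000000e+00,
         1.00000000e+00]])}
```

View pics/top0.png

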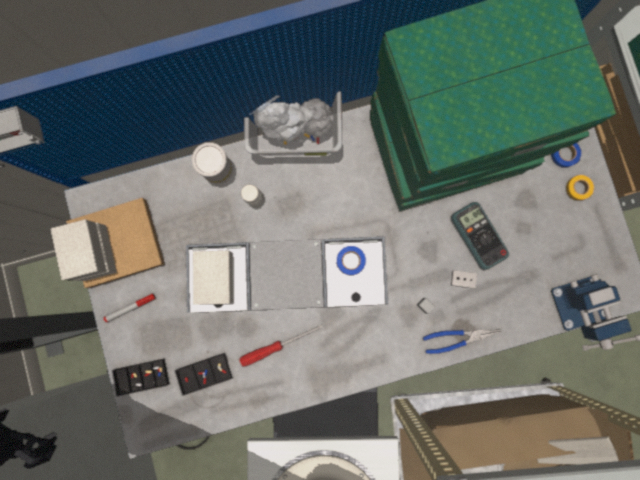

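View pics/scene0.png

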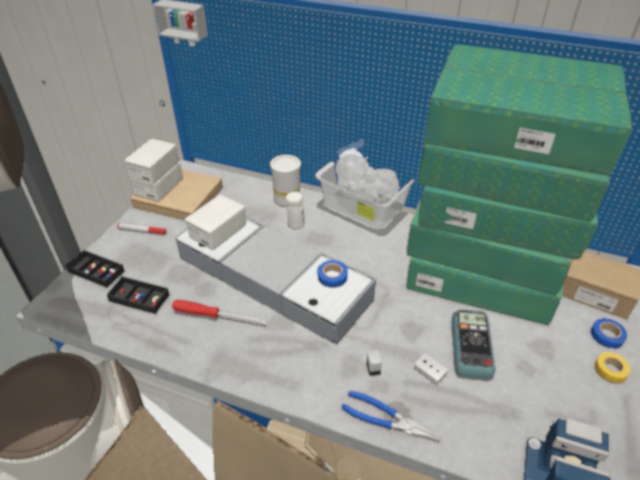

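The top view shows the console at about (188–385, 238–312) px. The carton's top is near (212, 277), on the left (+y) lid. The tape roll is near (351, 261), on the right lid. The press marks are at about (218, 304) and (356, 297). The scene view agrees. I'll zoom in to get the corners.

Run:
```python
import cv2
i=cv2.imread("pics/top0.png")[230:325,180:395]
cv2.imwrite("pics/z0.png",cv2.resize(i,None,fx=3.7,fy=3.7,interpolation=cv2.INTER_CUBIC))
```

```text
(no output)
```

View pics/z0.png

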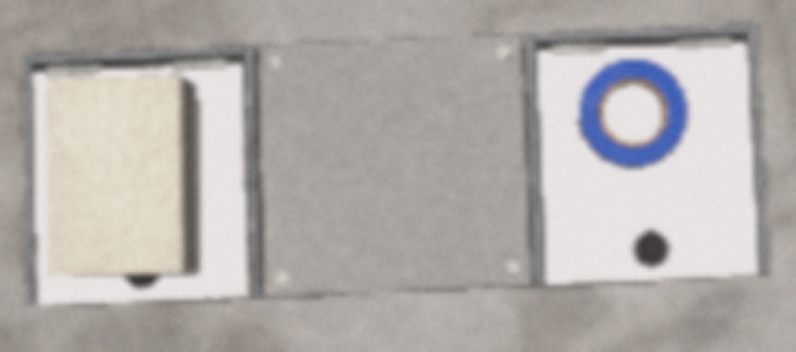

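The zoomed crop shows the deck corners at (255,43), (527,38), (535,288) and (262,297). The carton's top corners are (50,78), (182,77), (185,273) and (50,272). The lid b mark is at (651,249), and the lid a mark is partly hidden at (142,277).

```bash
cat > h.py <<'E'
import numpy as np
from workcell import get_calibration
def top(u,v,z,name="top"):
    c=get_calibration(name);R=c["view"][:3,:3];t=c["view"][:3,3]
    d=R.T@np.array([(u-c["cx"])/c["fx"],(v-c["cy"])/c["fy"],1]);o=-R.T@t
    return o+d*(z-o[2])/d[2]
def zp(u,v,z): return top((u+.5)/3.7-.5+180,(v+.5)/3.7-.5+230,z)
E
python3 - <<'E'
from h import *
np.set_printoptions(precision=4,suppress=True)
D=np.array([zp(*p,.058) for p in[(255,43),(527,38),(535,288),(262,297)]])
C=np.array([zp(*p,.108) for p in[(50,78),(182,77),(185,273),(50,272)]])
n=np.linalg.norm
for X in(D,C):
    print(X,X.mean(0),[n(X[i]-X[(i+1)%4]) for i in range(4)])
    x=(X[0]+X[1]-X[2]-X[3]);y=X[0]+X[3]-X[1]-X[2]
    print("yaw",np.degrees(np.arctan2(x[1],x[0])),np.degrees(np.arctan2(-y[0],y[1])))
print("markb",zp(651,249,.06),"lidA front",zp(38,303,.06),zp(250,297,.06),"lid b front",zp(545,285,.06),zp(762,274,.06))
y=D[0]+D[3]-D[1]-D[2];a=np.arctan2(-y[0],y[1]);R=np.array([[np.cos(a),-np.sin(a)],[np.sin(a),np.cos(a)]])
d=D.mean(0)[:2]
for q in([-.048,.141],[-.048,-.141]):print("pred mark",d+R@q)
print("carton in deck",R.T@(C.mean(0)[:2]-d))
E
```

```text
[[ 0.5631  0.1457  0.058 ]
 [ 0.5632 -0.0064  0.058 ]
 [ 0.4246 -0.0085  0.058 ]
 [ 0.4221  0.1425  0.058 ]] [0.4932 0.0683 0.058 ] [np.float64(0.15211900642907208), np.float64(0.13869174717994362), np.float64(0.15101992893006905), np.float64(0.14106625301853684)]
yaw 1.1020933299373155 0.5008384075223326
[[0.5418 0.2487 0.108 ]
 [0.5411 0.1779 0.108 ]
 [0.4369 0.1764 0.108 ]
 [0.4386 0.2482 0.108 ]] [0.4896 0.2128 0.108 ] [np.float64(0.0707482345058624), np.float64(0.10416460252417688), np.float64(0.071750868754235), np.float64(0.1031493639866596)]
yaw 0.5394544177122632 -0.9558930255803518
markb [ 0.445  -0.0729  0.06  ] lidA front [0.4208 0.2661 0.06  ] [0.4222 0.1488 0.06  ] lid b front [ 0.4262 -0.0141  0.06  ] [ 0.4303 -0.1337  0.06  ]
pred mark [0.444  0.2089]
pred mark [ 0.4465 -0.0731]
carton in deck [-0.0024  0.1445]
```

The sizes fit: deck 151×140 mm, carton 71×104 mm, and the predicted lid b mark matches the seen one. The deck centre is about (0.493, 0.068) with yaw about 1.2°. The carton is on the +y lid at (0.490, 0.213). Next I turn the tool to yaw 91°, so tool y points along world x and the two fingers make a wide pusher.

Request:
carry_out(
  targets="0 0 0 0 0 1 0;0 0 0 0 0 1 0;0 0 0 0 0 1 0;0 0 0 0 0 1 0;0 0 0 0 0 1 0;0 0 0 0 0 1 0;0 0 0 0 0 1 0;0 0 0 0 0 1 0",
)

```text
time: 0.77
ee_pos: [0.2406, 0.4946, 0.4043]
tcp_rot: [-180.0, 0.0, 107.9]
wrist_force: [-0.1, -0.3, 0.3]
opening: 0.0425
grasp_force: 0.0
```

Request:
carry_out(
  targets="0 0 0 0 0 1 0;0 0 0 0 0 1 0;0 0 0 0 0 0.97 0;0 0.5 0 0 0 0 0;0 0.7 0 0 0 0 0;0 0.7 0 0 0 0 0;0 0 0 0 0 0 0;0 0 0 0 0 0 0",
)

```text
time: 1.43
ee_pos: [0.3177, 0.496, 0.4037]
tcp_rot: [-179.9, 0.1, 91.1]
wrist_force: [-0.6, -0.7, -0.0]
opening: 0.0427
grasp_force: 0.0
```

Request:
carry_out(
  targets="-0.5 0.5 0 0 0 0 0;-0.7 0.6 0 0 0 0 0;-0.7 0.6 0 0 0 0 0;-0.7 0.6 0 0 0 0 0;-0.7 0.6 0 0 0 0 0;-0.7 0.6 0 0 0 0 0;-0.5 0.5 0 0 0 0 0;-0.2 0.3 0 0 0 0 0",
)

```text
time: 2.1
ee_pos: [0.4934, 0.3097, 0.4049]
tcp_rot: [180.0, 0.0, 91.1]
wrist_force: [-1.4, 0.3, 0.2]
opening: 0.043
grasp_force: 0.0
```

Run:
```python
from workcell import monitor,camera,get_calibration
import cv2
o=monitor.get_obs();print(o["ee_pos"],o["tcp_rot"],o["q"],o["wrist_force"])
print(get_calibration("wrist"))
cv2.imwrite("pics/w1.png",cv2.cvtColor(camera("wrist"),cv2.COLOR_RGB2BGR))
```

```text
[0.49339997 0.30969838 0.40489873] [1.79987245e+02 1.74105245e-02 9.11056072e+01] [ 3.21198780e+01  9.55421803e+00  1.51511141e+01  9.55949350e+01
 -2.14937505e-02  1.21014268e+02] [-1.38495369  0.34908046  0.19051841]
{'fx': 371.64829954431775, 'fy': 371.64829954431775, 'cx': 318.79913205694413, 'cy': 248.16199630449617, 'view': array([[ 9.99817633e-01,  1.90798809e-02,  8.11601795e-04,
        -4.99674193e-01],
       [ 1.78433904e-02, -9.48479456e-01,  3.16335795e-01,
         2.44580864e-01],
       [ 6.80543691e-03, -3.16263624e-01, -9.48646934e-01,
         4.75999185e-01],
       [ 0.00000000e+00,  0.00000000e+00,  0.00000000e+00,
         1.00000000e+00]])}
```

View pics/w1.png

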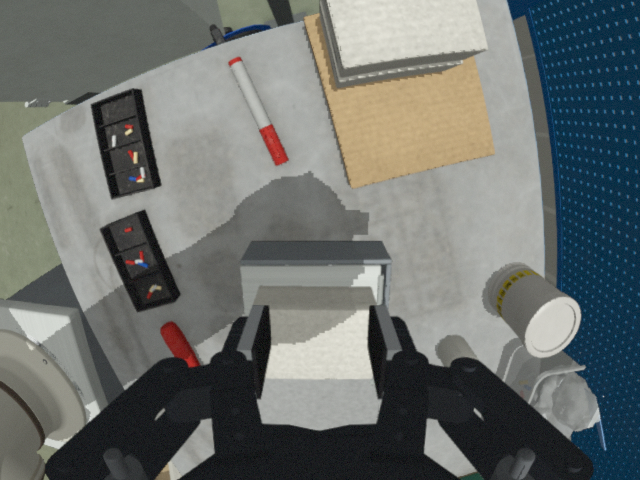

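The wrist view looks towards +y. The carton's +y top edge runs from (262,286) to (371,288), between the two finger lines. The console's left wall is at row ~242, and the cork board and boxes stand well beyond. I'll check that edge numerically, then go down beside the carton.

```bash
cat >> h.py <<'E'
def fish(u,v,z,c=None):
    c=c or get_calibration("wrist");R=c["view"][:3,:3];t=c["view"][:3,3]
    p=np.array([(u-c["cx"])/c["fx"],(v-c["cy"])/c["fy"]]);r=np.hypot(*p)
    d=R.T@np.append(p/r*np.sin(r),np.cos(r));o=-R.T@t
    return o+d*(z-o[2])/d[2]
E
python3 -c "
from h import *
for p in [(260,286,.108),(373,288,.108),(243,242,.06),(388,242,.06)]:print(fish(*p).round(4))"
```

```text
[0.4491 0.2708 0.108 ]
[0.5386 0.2707 0.108 ]
[0.4272 0.2918 0.06  ]
[0.5574 0.2941 0.06  ]
```

Request:
carry_out(
  targets="-0.2 0 0.3 0 0 0 0;-0.2 0 0.6 0 0 0 0;-0.1 0 0.6 0 0 0 0;-0.1 0 0.6 0 0 0 0;0 0 0.5 0 0 0 0;0 0 0.4 0 0 0 0;0 0 0.1 0 0 0 0;0 0 0 0 0 0 0",
)

```text
time: 2.82
ee_pos: [0.492, 0.2885, 0.2796]
tcp_rot: [-179.9, 0.1, 91.3]
wrist_force: [-0.6, 0.7, 0.4]
opening: 0.0426
grasp_force: 0.0
```

I took bottom edges for top edges: row 242 is the wall's foot (z=0), and row 286 is the carton's foot (z=0.06). Recomputing with the stored view.

```bash
python3 -c "
from h import *
c=get_calibration('wrist');c['view']=np.array([[ 9.99817633e-01,1.90798809e-02,8.11601795e-04,-4.99674193e-01],[1.78433904e-02,-9.48479456e-01,3.16335795e-01,2.44580864e-01],[6.80543691e-03,-3.16263624e-01,-9.48646934e-01,4.75999185e-01]])
for p in [(258,287,.06),(373,288,.06),(243,242,.0),(389,242,.0)]:print(fish(*p,c).round(4))"
```

```text
[0.438  0.2478 0.06  ]
[0.5457 0.2488 0.06  ]
[ 0.4133  0.2726 -0.    ]
[0.5696 0.2755 0.    ]
```

Request:
carry_out(
  targets="0 0 0.2 0 0 0 0;0 0 0.3 0 0 0 0;0 0 0.2 0 0 0 0;0 0 0 0 0 0 0;-0.2 0 0 0 0 0 0;-0.2 0 0 0 0 0 0;-0.2 0 0 0 0 0 0;-0.2 0 0 0 0 0 0",
)

```text
time: 3.48
ee_pos: [0.4938, 0.2548, 0.2532]
tcp_rot: [180.0, -0.0, 91.2]
wrist_force: [-0.4, 0.9, 0.6]
opening: 0.0427
grasp_force: 0.4
```

Request:
carry_out(
  targets="-0.2 0 0 0 0 0 0;-0.2 0 0 0 0 0 0;-0.2 0 0 0 0 0 0;-0.2 0 0 0 0 0 0;-0.2 0 0 0 0 0 0;-0.2 0 0 0 0 0 0;0 0 0 0 0 0 0;0 0 0 0 0 0 0",
)

```text
time: 4.15
ee_pos: [0.4947, 0.2073, 0.2526]
tcp_rot: [-180.0, 0.0, 91.2]
wrist_force: [0.4, 0.9, 0.3]
opening: 0.0428
grasp_force: 0.0
```

Run:
```python
from workcell import camera
import cv2
t=camera("top")[220:330,170:400];s=camera("scene")[180:340,160:390]
a=cv2.resize(t,(620,297),interpolation=3);b=cv2.resize(s,(427,297),interpolation=3)
b=cv2.resize(s,(620,302),interpolation=3)
cv2.imwrite("pics/p1.png",cv2.cvtColor(cv2.vconcat([a,b]),cv2.COLOR_RGB2BGR))
```

```text
(no output)
```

View pics/p1.png

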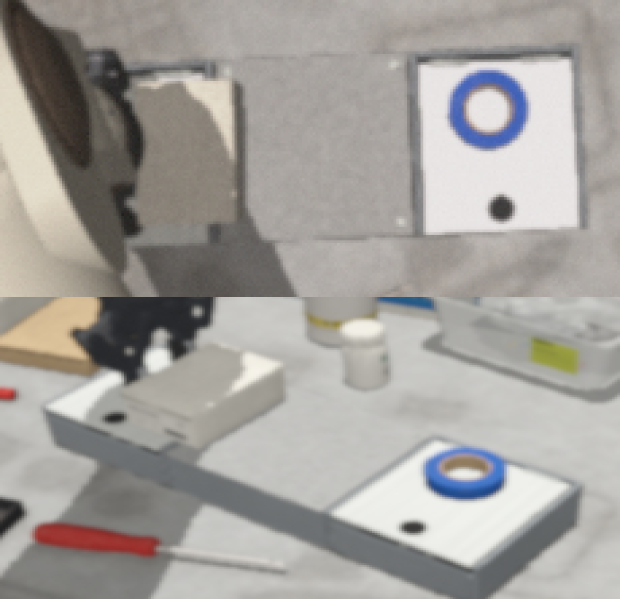

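The top view shows the carton sliding squarely with its leading edge at ~258 px (y ≈ 0.121). It is upright and already partly on the deck. About 90 mm are left to push.

Request:
carry_out(
  targets="-0.2 0 0 0 0 0 0;-0.2 0 0 0 0 0 0;-0.2 0 0 0 0 0 0;-0.2 0 0 0 0 0 0;-0.2 0 0 0 0 0 0;-0.2 0 0 0 0 0 0;-0.2 0 0 0 0 0 0;0 0 0 0 0 0 0",
)

```text
time: 4.92
ee_pos: [0.4959, 0.1504, 0.2528]
tcp_rot: [180.0, 0.0, 91.1]
wrist_force: [-0.5, -1.1, 0.1]
opening: 0.0426
grasp_force: 0.0
```

Request:
carry_out(
  targets="-0.2 0 0 0 0 0 0;-0.2 0 0 0 0 0 0;-0.2 0 0 0 0 0 0;-0.2 0 0 0 0 0 0;0 0 0 0 0 0 0;0 0 0 0 0 0 0;0.2 0 0 0 0 0 0;0.3 0 0 0 0 0 0",
)

```text
time: 5.58
ee_pos: [0.4962, 0.1401, 0.2527]
tcp_rot: [180.0, 0.0, 91.1]
wrist_force: [-0.7, 0.2, 0.2]
opening: 0.0425
grasp_force: 0.0
```

Request:
carry_out(
  targets="0.3 0 -0.3 0 0 0 0;0.3 0 -0.5 0 0 0 0;0.3 0 -0.5 0 0 0 -1;0.3 -0.1 -0.5 0 0 0 -1;0.3 -0.3 0 0 0 0 -1;0.3 -0.4 0 0 0 0 -1;0.2 -0.2 0 0 0 0 -1;0 0 0 0 0 0 -1",
)

```text
time: 6.25
ee_pos: [0.4531, 0.221, 0.3247]
tcp_rot: [-180.0, -0.0, 91.4]
wrist_force: [-0.1, 0.3, 0.4]
opening: -0.0001
grasp_force: 0.0
```

Run:
```python
from workcell import camera,get_calibration
import cv2
cv2.imwrite("pics/top2.png",cv2.cvtColor(camera("top"),cv2.COLOR_RGB2BGR))
w=camera("wrist");cv2.imwrite("pics/w2.png",cv2.cvtColor(w,cv2.COLOR_RGB2BGR))
i=cv2.imread("pics/top2.png")[220:330,170:400]
cv2.imwrite("pics/p2.png",cv2.vconcat([cv2.resize(i,(640,306),interpolation=2),cv2.imread("pics/w2.png")[190:480]]))
print(get_calibration("wrist")["view"])
```

```text
[[ 9.99747459e-01  2.24590623e-02  7.80626941e-04 -4.59508537e-01]
 [ 2.10602144e-02 -9.48468261e-01  3.16171511e-01  1.83941687e-01]
 [ 7.84131556e-03 -3.16075225e-01 -9.48701727e-01  3.71105561e-01]
 [ 0.00000000e+00  0.00000000e+00  0.00000000e+00  1.00000000e+00]]
```

View pics/p2.png

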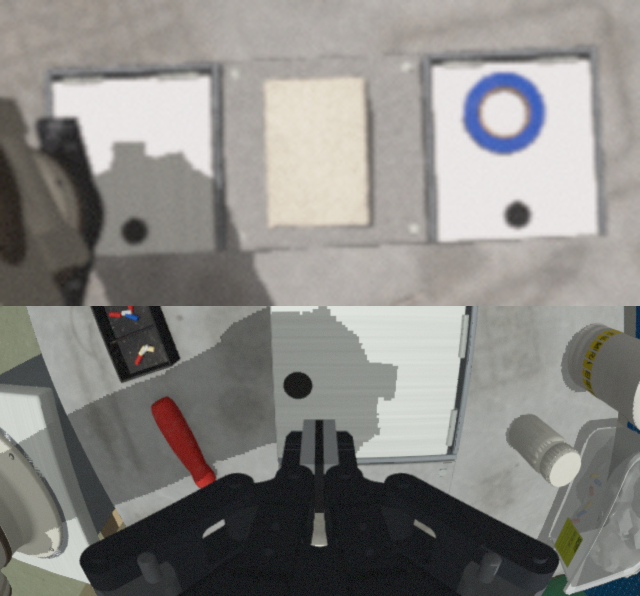

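The carton stands square in the middle of the deck, crop (317,152), and lid a is clear and shut. The lid a mark is at (134,231) in the top crop and at wrist pixel (298,269). The fingertips show at wrist pixel (319,305).

```bash
python3 -c "
from h import *
from workcell import monitor
print(fish(298,269,.06), top(134*.3594+170,231*.3594+220,.06),top(317*.3594+170,152*.3594+220,.106),monitor.get_obs()['ee_pos'])
print([fish(319,303,z).round(4) for z in (.14,.15,.16)])"
```

```text
[0.44077085 0.20881668 0.06      ] [0.43717853 0.20827048 0.06      ] [0.4915567  0.06947493 0.106     ] [0.45431749 0.21971554 0.32451403]
[array([0.4546, 0.2239, 0.14  ]), array([0.4545, 0.229 , 0.15  ]), array([0.4543, 0.234 , 0.16  ])]
```

Request:
carry_out(
  targets="-0.15 -0.15 0.3 0 0 0 -1;-0.12 -0.2 0.5 0 0 0 -1;0 0 0.5 0 0 0 -1;0 0 0.4 0 0 0 -1;0 0 0.3 0 0 0 -1;0 0 0.1 0 0 0 -1;0 0 0 0 0 0 -1;0 0 0 0 0 0 -1",
)

```text
time: 7.02
ee_pos: [0.4411, 0.2079, 0.2412]
tcp_rot: [180.0, -0.0, 91.2]
wrist_force: [0.4, 0.1, 0.9]
opening: 0.0003
grasp_force: 0.0
```

Request:
carry_out(
  targets="0 0 0.05 0 0 0 -1;0 0 0.05 0 0 0 -1;0 0 0.05 0 0 0 -1;0 0 0.03 0 0 0 -1;0 0 0 0 0 0 -1;0 0 0 0 0 0 -1;0 0 0 0 0 0 -1;0 0 0 0 0 0 -1",
)

```text
time: 7.68
ee_pos: [0.4407, 0.208, 0.2336]
tcp_rot: [180.0, -0.0, 91.2]
wrist_force: [0.5, -0.6, 1.3]
opening: -0.0005
grasp_force: 0.6
```

Just about at contact. Now press in about 8 mm in small steps.

Request:
carry_out(
  targets="0 0 0.04 0 0 0 -1;0 0 0.04 0 0 0 -1;0 0 0.03 0 0 0 -1;0 0 0.03 0 0 0 -1;0 0 0.03 0 0 0 -1;0 0 0 0 0 0 -1;0 0 0 0 0 0 -1;0 0 0 0 0 0 -1",
)

```text
time: 8.35
ee_pos: [0.4408, 0.208, 0.2268]
tcp_rot: [180.0, -0.0, 91.2]
wrist_force: [0.4, 0.1, 3.4]
opening: 0.0004
grasp_force: 2.3
```

Request:
carry_out(
  targets="0 0 0.03 0 0 0 -1;0 0 0.02 0 0 0 -1;0 0 0 0 0 0 -1;0 0 0 0 0 0 -1;0 0 0 0 0 0 -1;0 0 0 0 0 0 -1;0 0 0 0 0 0 -1;0 0 0 0 0 0 -1",
)

```text
time: 9.02
ee_pos: [0.4408, 0.208, 0.225]
tcp_rot: [180.0, -0.0, 91.2]
wrist_force: [-0.5, -0.4, 5.7]
opening: -0.0001
grasp_force: 2.9
```

Request:
carry_out(
  targets="0 0 0.03 0 0 0 -1;0 0 0.02 0 0 0 -1;0 0 0 0 0 0 -1;0 0 0 0 0 0 -1;0 0 0 0 0 0 -1;0 0 0 0 0 0 -1;0 0 0 0 0 0 -1;0 0 0 0 0 0 -1",
)

```text
time: 9.68
ee_pos: [0.4408, 0.208, 0.2243]
tcp_rot: [179.9, -0.0, 91.2]
wrist_force: [-4.3, -2.4, 17.4]
opening: -0.0001
grasp_force: 8.8
```

The force jump to 17 N means the lid is on its stop, so the catch should be released. Backing up smoothly.

Request:
carry_out(
  targets="0 0 -0.1 0 0 0 -1;0 0 -0.2 0 0 0 -1;0 0 -0.2 0 0 0 -1;0 0 -0.3 0 0 0 -1;0 0 -0.4 0 0 0 -1;0 0 -0.5 0 0 0 -1;0 0 -0.6 0 0 0 -1;0 0 -0.6 0 0 0 -1",
)

```text
time: 10.35
ee_pos: [0.4403, 0.2077, 0.3398]
tcp_rot: [-179.9, 0.0, 91.2]
wrist_force: [0.7, -0.7, 0.0]
opening: -0.0002
grasp_force: 0.0
```

Request:
carry_out(
  targets="0 0 -0.5 0 0 0 -1;0.3 0 -0.5 0 0 0 -1;0.5 0 -0.3 0 0 0 -1;0.5 0 0 0 0 0 -1;0.5 0 0 0 0 0 -1;0.3 0 0 0 0 0 -1;0 0 0 0 0 0 -1;0 0 0 0 0 0 -1",
)

```text
time: 11.02
ee_pos: [0.4387, 0.2921, 0.3904]
tcp_rot: [-179.9, 0.1, 91.3]
wrist_force: [0.5, 0.1, -0.0]
opening: 0.0002
grasp_force: 0.0
```

Run:
```python
from workcell import camera
import cv2
t=camera("top")[220:330,170:400];s=camera("scene")[180:340,160:390]
cv2.imwrite("pics/p3.png",cv2.cvtColor(cv2.vconcat([cv2.resize(t,(620,297),interpolation=2),cv2.resize(s,(620,302),interpolation=2)]),cv2.COLOR_RGB2BGR))
```

```text
(no output)
```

View pics/p3.png

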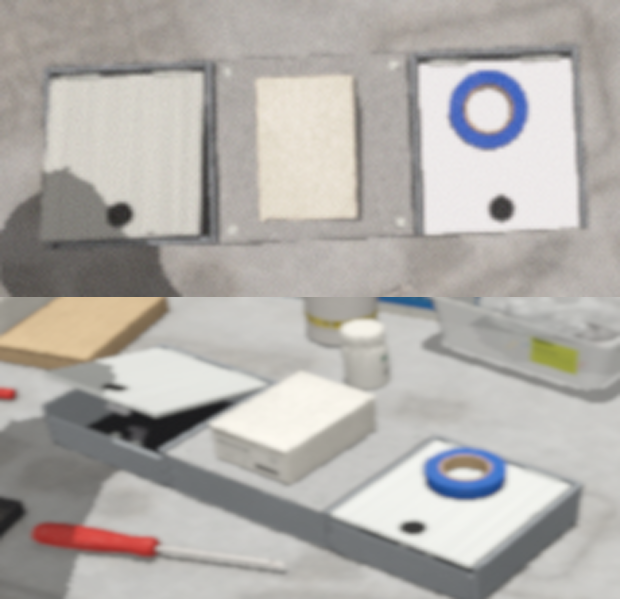

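Lid a stands ajar, the carton is centred and upright on the deck, and lid b is shut with the tape roll in place.

```bash
python3 -c "
from workcell import bot
print(bot.job_done())"
```

```text
the job is handed in; nothing more can be done
None
```

The job is handed in: the last pictures show the carton upright in the middle of the fixed deck, lid a sprung ajar, and lid b shut with the tape roll where it was; the hand-in gave back no verdict.

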